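Run home the freehub fixing bolt of a bicycle hub with a T-handle hex key

ROBOT

A 7-joint arm with a two-finger parallel gripper is mounted at the origin on the work surface. World frame = base frame: x ahead of the robot, y to its left, z up, the work surface at z = 0. Lengths are in m, angles in rad, forces in N, time in s.
With the tool pointing down it reaches from about 0.4 to 0.875 m from the base axis. Payload 6.5 kg.
Tool frame: the origin (TCP) lies on the centre line of the jaws, within the pads' length; the fingertips stand 11 mm ahead of it and the grasp point (between the pads) lies 8 mm behind it; z points along the fingers, y is the line along which they close (so a half turn about z gives the same grasp; the last joint's range is limited). The gripper opens to 85 mm and grips with 20 to 120 N. Pads are 22 mm wide; open, the fingers measure 114 mm over their backs; the gripper's body (76 mm by 85 mm) begins 54 mm behind the grasp point. The pads swing forward as they close: fully open they stand 13 mm farther back than shut.
Start: joints at [1.272, 0.536, -0.004, 1.538, 0.003, 1.067, -0.071], TCP at [0.15, -0.632, 0.242] pointing down, gripper open.
Joint ranges: [-2.7, 2.7], [-0.37, 2.16], [-1.27, 1.26], [0.24, 2.4], [-1.31, 4.45], [0.19, 1.91], [-2.76, 2.76]. Speed limits (rad/s): [2.39, 2.39, 3.14, 3.14, 3.14, 3.14, 3.14].

INTERFACE

Orientations are given as a rotation vector (axis times angle).
In Python, from workcell import get_obs, get_image, camera_info, sign_off gives the robot as it stands. The module is installed in compiled form; this text tells all that it offers.
- The arm moves only by the tool drive_tool, never from a script. Its argument "targets" is a list of rows, each a list of 7 numbers: the shift along the tool's x, y, z scaled (see below), then the turn, a rotation vector about the tool's x, y, z scaled (see below), then the opening, from -1 (shut) to 1 (fully open). In form: [[x, y, z, ax, ay, az, grip], ...]. A call has 1 to 12 rows; each row shifts and turns the commanded pose from where the row before left it, along the tool's axes as they then stand; what a row does not reach is not made up. The controller multiplies each number of a shift by 7.5 cm and each number of a turn by 0.12 rad. A row lasts 1/8 s, in which the tool goes at most 62.5 mm and 10.7 degrees, less where a joint would pass 70% of its speed; a pose out of reach is approached as far as the arm can. A call with a number of a shift or a turn outside -1 to 1 is refused whole. A call with a gripper value outside its range is refused whole. The fingers move at their own pace and stop on an object; "force" is the grip in N (left out, the last holds). Time passes only in rows, so rows that do not move let the fingers close. It gives the time, the measured TCP pose, the force, the opening and the grip force at its end, in the units of the state.
- get_obs(): the state, without advancing time (a new reading comes with each control period).
- get_image(name): name is "scene" or "top" or "wrist"; returns the picture (480x640x3 uint8, red, green, blue); there is no depth.
- camera_info(name): a dict with "fx", "fy", "cx", "cy" (pixels), "extrinsics" (4x4, takes a point from world to camera coordinates); the wrist camera has in their place "hand_eye" (4x4, takes a point from camera to tool coordinates, whose origin is the TCP and whose axes are the flange's). Camera axes: x right, y down, z forward; pixel columns grow to the right and rows downward; lengths in m; the calibration is good to about 2 mm. A picture is of the moment at which its call begins: read the wrist's pose just before it. camera_info takes no time and is no camera call.
- sign_off(): hands the job in; it is judged then, once.
The state is a dict: "time_s": time; "joints": joint angles; "qd": joint speeds; "joint_efforts": joint torques, N m; "position": TCP position; "orientation": TCP orientation; "wrist_force": force on the tool from outside, world axes, zero at the start; "ft_torque": the same for the moment, N m; "width": finger opening in m; "grip_force": force on a finger pad.
Only numpy, scipy, OpenCV 4.12 (cv2) and the standard library are available. Lean on these libraries where they do the work, as an engineer would, in place of code of your own. Each camera call takes 0.05 s, during which the arm holds its last target. There are 200 camera calls.

TASK

Take the biggest T-handle hex key from the stand, put it down the bore of the hub clamped in the vise, and turn it under light pressure until it drops fully into the hidden hex socket of the fixing bolt. Tighten the bolt clockwise until it comes up against its stop, never leaning hard on the key or forcing it. Then stand the key back in its own slot and let go, leaving the other things where they are.

Things in the scene. Friction and masses are not known exactly. Their poses are not given: they have to be found in the camera images.
- key14: Biggest of three T-handle hex keys in the stand: steel hexagon shaft 14.0 mm across flats, 16.2 over corners, 95 long; black T-handle bar on top 104 long x 20 wide x 26 high; 0.25 to 0.36 kg. Origin: centre of the shaft's foot; z up the shaft, x along the bar, whose flat sides face +-y and whose middle is 108 mm above the origin. Shaft flats face +-x and each 60 degrees on.
- key14_tip (a point): Centre of the foot of the biggest key (its origin). The last 2 mm of the shaft is a tapered round nose, 11.2 mm across at the foot, which enters the socket at any angle; the hexagon above it then rests on the socket's rim until it is turned to match (within 60 degrees either way). A push of 5 to 10 N is right for feeling; 25 N is too much.
- stand: Wooden key stand fixed on the counter, block 56 x 215 x 55 mm high. Origin under its centre, z up. Three round slots, 18.5 mm in diameter and 45 mm deep, along its y axis at y = -78, 0 and +78 mm; the keys stand on the slots' floors, 10 mm above the origin. Which key is in which slot varies.
- vise: Grey machine vise fixed on the counter, a bicycle rear hub upright in its jaws at an unknown turn. Origin on the counter under the axis of hub and bolt, z up. Base 185 x 92 mm, jaws' top at 55, spindle and handle reach 160 mm to its -x side. Hub flanges 60 mm across, the upper at 115 mm height; above it the steel splined freehub body, 36 mm across.
- bore_mouth (a point): Centre of the open top of the freehub body, 155 mm above the counter, on the hub axis. Bore below: 24.5 mm wide at the coned mouth, 19.5 from 2.5 mm down. The bolt's face lies 22 mm below this point; its hex socket, 14.5 mm across flats, is 9 mm deep from there, so a fully home key has its foot 31 mm below this point. How the hexagon is turned is not known.
- bolt (a joint): How far the fixing bolt is turned, in rad: grows clockwise seen from above. It starts between 0.3 and 0.7 and stops hard at 1.2 (home). It turns against a steady drag of about 0.06 N m; at the stop the torque on the key climbs at once, and 0.15 to 0.3 N m there is enough. It stays where it is left, but a key in it turned back more than its play turns it back too.
- key12: Bystander: the middle T-handle key in the stand, shaft 84 mm, handle 86 x 17 x 22 mm. Origin at its foot.
- key10: Bystander: the smallest T-handle key in the stand, shaft 74 mm, handle 72 x 15 x 20 mm. Origin at its foot.
- grease: Bystander: grease jar, 68 mm across, 52 high. Origin under its centre.
- cog: Bystander: sprocket lying flat, 77 mm across, 5 thick.
- old_freehub: Bystander: the worn freehub body, upright sleeve 34 mm across, 35 high.
- axle: Bystander: hub axle with cones, lying, 140 mm long.
- cone_wrench: Bystander: flat spanner, 160 mm long.
- tape_roll: Bystander: roll of packing tape lying flat, 100 mm across, 48 high.
- carton: Bystander: small carton 90 x 120 x 70 high.
Mind the look-alikes: they are no part of the job. Leave any blue or turquoise look-alike of the key14 alone.

How it is judged:
On the way, in this order (a step that is already met when the one before it is completed fails the run):
1. the big key is fully home in the bolt's hex socket: foot on the hub axis within 3 mm and at least 5.5 mm into the 9 mm socket (z of key14_tip in the frame of bore_mouth below -0.0275 m and horizontal distance between key14_tip and bore_mouth below 0.003 m and angle between key14's own z axis and vertical below 0.1 rad), for 0.2 s.
2. with the key in the socket the bolt is turned to its stop (at least 1.1 rad) (value of joint bolt above 1.1 rad and z of key14_tip in the frame of bore_mouth below -0.026 m and horizontal distance between key14_tip and bore_mouth below 0.004 m), for 0.2 s.
At the end, for the whole second after the job is handed in: The bolt is at its stop (1.1 rad or more), and the big key stands free and at rest in the slot it came from, foot within 10 mm of where it started, upright within 0.12 rad (value of joint bolt above 1.1 rad and distance of key14_tip from where it was at the start of the episode below 0.01 m and angle between key14's own z axis and vertical below 0.12 rad and linear speed of key14 below 0.02 m/s); the robot touches nothing.
It fails at once if the key is leaned on while feeling for the socket: over 25 N between key and hub, bolt or vise while its foot is less than 4 mm into the socket and the bolt not yet home (contact force between key14 and vise above 25 N and z of key14_tip in the frame of bore_mouth above -0.026 m and value of joint bolt below 1.1 rad).
It fails at once if the key in the socket is forced: more than 120 N of contact in all between key and bolt (about 0.38 N m of torque) (contact force between key14 and vise above 120 N).
It fails at once if another key is pulled from its slot or knocked (moved over 20 mm) (distance of any of key12, key10 from where it was at the start of the episode above 0.02 m).
It fails at once if another thing on the counter is pushed more than 25 mm (distance of any of grease, cog, old_freehub, axle, cone_wrench, tape_roll, carton from where it was at the start of the episode above 0.025 m).
It also fails if it takes over 64 s, if anything falls off the work surface, if the arm or the gripper's body presses on something with over 40 N, if the wrist force passes 120 N, or if a joint passes its speed limit or range.

## Working session

There is one attempt and no reset: what is moved stays moved. The work goes in short steps, Python scripts to look and compute and a tool call to move; the robot and the scene stay as the last step left them, time stands still between calls to the robot, and variables do not carry over. Pictures are saved under pics/ and viewed, at most 10 in all, crops included, and the job is handed in when it is done.

Besides the shell and the picture viewer there is one more tool, called after "Emit:" by a JSON object that holds its "method" and its "body", one argument or row to a line. drive_tool: Moves the arm, as the interface text tells. Shifts and turns lie within -1 to 1; 1 stands for 7.5 cm of shift or 0.12 rad of turn. Its arguments: {"type":"object","properties":{"targets":{"type":"array","items":{"type":"array","items":{"type":"number","minimum":-1,"maximum":1}}},"force":{"type":"number"}},"required":["targets"]}

```bash
mkdir -p pics; cat > h.py <<'E'
import numpy as np, cv2
from scipy.spatial.transform import Rotation as R
from workcell import get_obs,get_image,camera_info,sign_off
def cam(name,o=None):
    c=camera_info(name); K=np.array([[c['fx'],0,c['cx']],[0,c['fy'],c['cy']],[0,0,1.]])
    if 'extrinsics' in c: E=np.array(c['extrinsics'])
    else:
        o=o or get_obs(); T=np.eye(4);T[:3,:3]=R.from_rotvec(o['orientation']).as_matrix();T[:3,3]=o['position']
        E=np.linalg.inv(T@np.array(c['hand_eye']))
    return K,E
def onplane(KE,uv,z):
    K,E=KE; d=E[:3,:3].T@np.linalg.solve(K,[uv[0],uv[1],1]); p=-E[:3,:3].T@E[:3,3]
    return p+d*(z-p[2])/d[2]
def proj(KE,P):
    K,E=KE; q=K@(E[:3,:3]@np.array(P)+E[:3,3]); return q[:2]/q[2]
def snap(name,fn):
    o=get_obs(); im=get_image(name); cv2.imwrite('pics/'+fn,im[:,:,::-1]); return im,cam(name,o)
E
python3 - <<'E'
from h import *
for n in('scene','top','wrist'):
    im,(K,E)=snap(n,n+'0.png'); print(n,K[0,0],K[0,2],K[1,2],(-E[:3,:3].T@E[:3,3]).round(3),E[:3,:3].round(2).tolist())
print(get_obs())
E
```

```text
scene 490.6680517060851 325.8235433753096 236.11810477444436 [ 0.994 -0.818  0.966] [[0.9, 0.44, -0.01], [0.29, -0.61, -0.74], [-0.33, 0.66, -0.68]]
top 605.3604428550053 323.0776460823352 248.1909229997942 [0.305 0.019 1.795] [[-0.03, -1.0, 0.0], [-0.99, 0.03, -0.16], [0.16, -0.01, -0.99]]
wrist 356.9601458469224 312.70247817363247 238.31664912624598 [ 0.227 -0.614  0.374] [[0.23, -0.97, -0.0], [-0.92, -0.22, 0.31], [-0.3, -0.07, -0.95]]
{'time_s': 0.15, 'joints': array([ 1.27178725,  0.53702283, -0.00442028,  1.53860845,  0.00262432,
        1.0672844 , -0.07121225]), 'qd': array([-0.00146624, -0.00165887,  0.00050092, -0.00287111, -0.00248416,
       -0.00091896,  0.00041025]), 'joint_efforts': array([ 9.35285716e-04, -5.83784008e+01,  1.04951497e+00, -2.59352320e+01,
        1.24621796e-02,  6.46673085e-03,  1.56496213e-05]), 'position': array([ 0.14983525, -0.6320317 ,  0.24160933]), 'orientation': array([-3.11904345e+00, -3.64806683e-01,  4.40814752e-04]), 'wrist_force': array([-0.94763788,  0.47451203, -0.80294252]), 'ft_torque': array([0.02933656, 0.02085229, 0.00761724]), 'grip_force': 0.0, 'width': 0.08512972098786978}
```

View pics/top0.png

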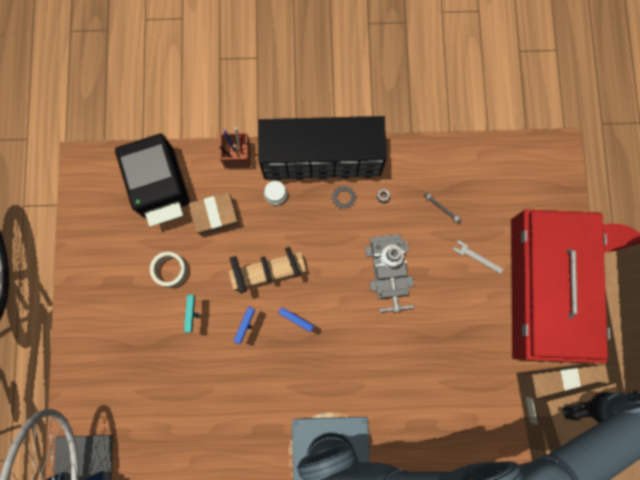

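View pics/scene0.png

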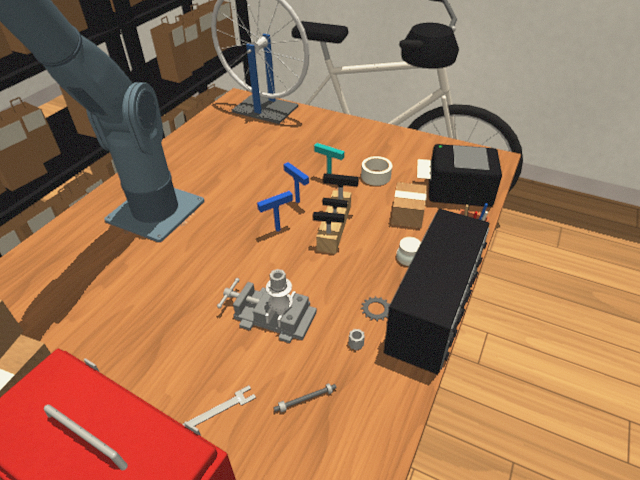

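The top view shows the stand at about (268,271). The biggest black bar is at its left end (238,274), and the hub is in the vise at (394,254). The blue and teal T-keys are decoys.

```bash
python3 - <<'E'
from h import *
im=cv2.imread('pics/top0.png'); KE=cam('top')
m=(im.max(2)<60).astype(np.uint8); m[:245]=0;m[300:]=0;m[:,:220]=0;m[:,315:]=0
n,l,s,c=cv2.connectedComponentsWithStats(m)
for i in range(1,n):
    if s[i,4]>15:
        ys,xs=np.where(l==i); r=cv2.minAreaRect(np.c_[xs,ys].astype(np.float32))
        bx=cv2.boxPoints(r); print(s[i],c[i],r,'z.118',onplane(KE,r[0],.125).round(4)); print([onplane(KE,p,.125)[:2].round(3).tolist() for p in bx])
print('hub',onplane(KE,(394,254),.155))
K2=cam('scene'); print('hub scene',onplane(K2,(278,274),.155),'key scene',onplane(K2,(341,179),.131))
E
```

```text
[287 249  14  27  92] [293.41304348 263.20652174] ((293.50579833984375, 261.5181579589844), (27.81078338623047, 5.371671676635742), 72.25532531738281) z.118 [0.5467 0.0871 0.125 ]
[[0.582, 0.105], [0.587, 0.091], [0.511, 0.069], [0.507, 0.083]]
[232 258  14  34 171] [238.59649123 275.44444444] ((238.558837890625, 274.23529052734375), (34.1975212097168, 6.305926322937012), 75.96376037597656) z.118 [0.5154 0.2402 0.125 ]
[[0.56, 0.26], [0.564, 0.243], [0.471, 0.221], [0.467, 0.237]]
[263 258   9  24  71] [266.77464789 270.50704225] ((266.7353210449219, 269.4412536621094), (24.01102638244629, 3.152963161468506), 75.96376037597656) z.118 [0.5266 0.1619 0.125 ]
[[0.559, 0.174], [0.56, 0.165], [0.495, 0.15], [0.493, 0.158]]
hub [ 0.55543088 -0.19013004  0.155     ]
hub scene [ 0.56038582 -0.1895657   0.155     ] key scene [0.52380852 0.22975103 0.131     ]
```

```bash
cat >> h.py <<'E'
def plan(P,yawdeg=None):
    o=get_obs(); M=R.from_rotvec(o['orientation']).as_matrix()
    d=M.T@(np.array(P)-o['position'])/.075
    yaw=np.degrees(np.arctan2(M[1,0],M[0,0])); print('t',o['time_s'],'pos',o['position'].round(4),'yaw',yaw.round(2),'toolz',M[:,2].round(4),'j',np.round(o['joints'],2))
    print('shift units',d.round(3),'rows',np.ceil(np.linalg.norm(d)/.82), '' if yawdeg is None else ('az units',round(-np.radians(yawdeg-yaw)/.12,3)))
E
python3 -c "
from h import *
plan((.556,-.19,.30))"
```

```text
t 0.15 pos [ 0.1498 -0.632   0.2416] yaw 13.34 toolz [-4.0e-04  1.2e-03 -1.0e+00] j [ 1.27  0.54 -0.    1.54  0.    1.07 -0.07]
shift units [ 6.629 -4.486 -0.774] rows 10.0
```

Emit:
{"method": "drive_tool", "body": {
  "targets": [
    [0.55, -0.37, -0.065, 0, 0, 0, 1],
    [0.55, -0.37, -0.065, 0, 0, 0, 1],
    [0.55, -0.37, -0.065, 0, 0, 0, 1],
    [0.55, -0.37, -0.065, 0, 0, 0, 1],
    [0.55, -0.37, -0.065, 0, 0, 0, 1],
    [0.55, -0.37, -0.065, 0, 0, 0, 1],
    [0.55, -0.37, -0.065, 0, 0, 0, 1],
    [0.55, -0.37, -0.065, 0, 0, 0, 1],
    [0.55, -0.37, -0.065, 0, 0, 0, 1],
    [0.55, -0.37, -0.065, 0, 0, 0, 1],
    [0.55, -0.37, -0.065, 0, 0, 0, 1],
    [0.55, -0.4, -0.065, 0, 0, 0, 1]
  ],
  "force": 60
}}

```text
time_s: 1.65
position: [0.555, -0.191, 0.3007]
orientation: [3.12, 0.364, -0.001]
wrist_force: [0.3, -0.4, 0.7]
width: 0.0853
grip_force: 0.0
```

Emit:
{"method": "drive_tool", "body": {
  "targets": [
    [0, 0, 0, 0, 0, 0, 1],
    [0, 0, 0, 0, 0, 0, 1]
  ]
}}

```text
time_s: 1.9
position: [0.5537, -0.1926, 0.3004]
orientation: [3.12, 0.365, -0.002]
wrist_force: [-0.1, -1.0, -0.6]
width: 0.0855
grip_force: 0.0
```

```bash
python3 -c "
from h import *
plan((.517,.24,.27)); im,KE=snap('wrist','w1.png'); np.save('w1E.npy',KE[1]); print(proj(KE,(.557,-.19,.155)))"
```

```text
t 1.9 pos [ 0.5537 -0.1926  0.3004] yaw 13.33 toolz [-1.1e-03 -4.0e-04 -1.0e+00] j [ 0.43  0.38 -0.23  1.64  0.09  1.13 -1.16]
shift units [ 0.854 -5.725  0.403] rows 8.0 
[310.54508036 219.858578  ]
```

View pics/w1.png

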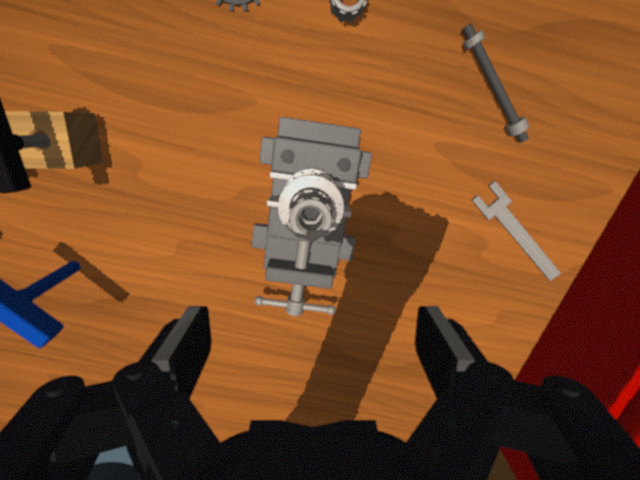

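```bash
python3 - <<'E'
from h import *
im=cv2.imread('pics/w1.png'); KE=(cam('wrist')[0],np.load('w1E.npy'))
print(onplane(KE,(312,214),.155))
g=cv2.cvtColor(im,6); c=cv2.resize(g[180:250,275:350],None,fx=8,fy=8,interpolation=cv2.INTER_CUBIC); cv2.imwrite('pics/c1.png',c)
for p2 in (30,):
    for rr in ((80,115),(115,170)):
        h=cv2.HoughCircles(c,cv2.HOUGH_GRADIENT,1,40,param1=80,param2=p2,minRadius=rr[0],maxRadius=rr[1])
        if h is not None:
            for x,y,r in h[0][:3]: u=((x+.5)/8-.5+275,(y+.5)/8-.5+180); print(x,y,r,u,onplane(KE,u,.155).round(4),r/8/357*.275*2)
E
```

```text
[ 0.56199323 -0.19002212  0.155     ]
283.5 211.5 143.9 (np.float32(310.0), np.float32(206.0)) [ 0.568 -0.187  0.155] 0.027711833
```

View pics/c1.png

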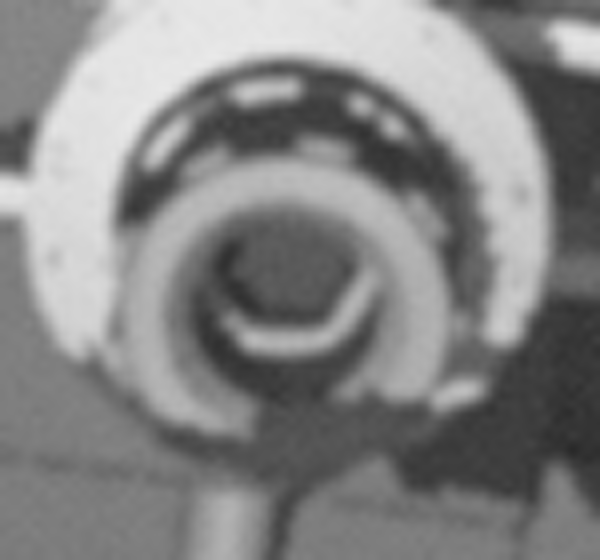

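Bore mouth is centred at about (311,219) in the wrist image, which puts the hub near (0.558,-0.190). Next is the key.

Emit:
{"method": "drive_tool", "body": {
  "targets": [
    [0.107, -0.716, 0.05, 0, 0, 0, 1],
    [0.107, -0.716, 0.05, 0, 0, 0, 1],
    [0.107, -0.716, 0.05, 0, 0, 0, 1],
    [0.107, -0.716, 0.05, 0, 0, 0, 1],
    [0.107, -0.716, 0.05, 0, 0, 0, 1],
    [0.107, -0.716, 0.05, 0, 0, 0, 1],
    [0.107, -0.716, 0.05, 0, 0, 0, 1],
    [0.107, -0.716, 0.05, 0, 0, 0, 1],
    [0, 0, 0, 0, 0, 0, 1],
    [0, 0, 0, 0, 0, 0, 1]
  ]
}}

```text
time_s: 3.2
position: [0.518, 0.2387, 0.2705]
orientation: [3.119, 0.361, -0.001]
wrist_force: [0.7, -0.9, -0.0]
width: 0.0855
grip_force: 0.0
```

```bash
python3 - <<'E'
from h import *
plan((.517,.24,.27)); im,KE=snap('wrist','w2.png'); np.save('w2E.npy',KE[1]); print(proj(KE,(.517,.24,.131)))
E
```

```text
t 3.2 pos [0.518  0.2387 0.2705] yaw 13.22 toolz [-2.0e-04 -1.5e-03 -1.0e+00] j [-0.2   0.4  -0.4   1.71  0.18  1.07 -2.  ]
shift units [-0.01  -0.019  0.006] rows 1.0 
[310.65562017 227.41596346]
```

View pics/w2.png

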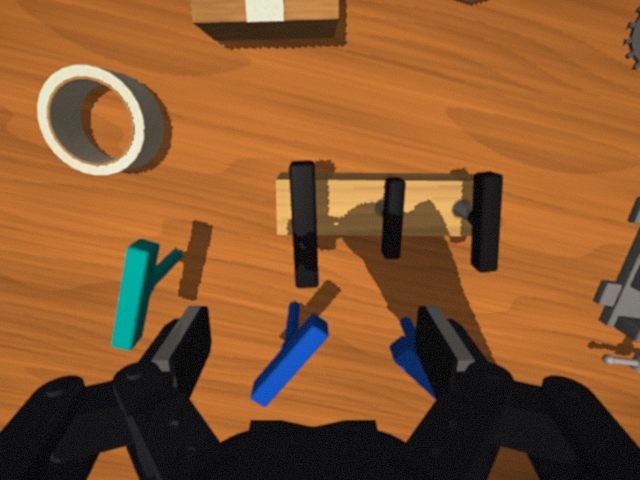

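The three black bars stand in the stand. The big one spans (303,162) to (306,287), nearly in line with the tool x axis.

```bash
python3 - <<'E'
from h import *
im=cv2.imread('pics/w2.png'); KE=(cam('wrist')[0],np.load('w2E.npy'))
m=(im.max(2)<50).astype(np.uint8); m[:150]=0;m[295:]=0;m[:,275:][:,60:]=0;m[:,:275]=0
n,l,s,c=cv2.connectedComponentsWithStats(m); i=1+s[1:,4].argmax(); ys,xs=np.where(l==i)
print(s[i]); 
for y in range(160,292,8):
    t=xs[ys==y]; print(y,(t.min(),t.max()) if len(t) else None,end=' ')
r=cv2.minAreaRect(np.c_[xs,ys].astype(np.float32)); b=cv2.boxPoints(r); P=np.array([onplane(KE,p,.131)[:2] for p in b]); print(r,P.round(4),P.mean(0),np.linalg.norm(P-np.roll(P,1,0),axis=1))
# stand top corners
hsv=cv2.cvtColor(im,40); 
e0=P[[0,1]] ; 
top=onplane(KE,(303,162),.131);bot=onplane(KE,(306.5,286),.131);print(top,bot,np.degrees(np.arctan2(*(top-bot)[[1,0]])))
E
```

```text
[ 290  162   28  125 2715]
160 None 168 (np.int64(290), np.int64(313)) 176 (np.int64(290), np.int64(314)) 184 (np.int64(292), np.int64(314)) 192 (np.int64(292), np.int64(314)) 200 (np.int64(292), np.int64(314)) 208 (np.int64(293), np.int64(315)) 216 (np.int64(293), np.int64(315)) 224 (np.int64(293), np.int64(315)) 232 (np.int64(293), np.int64(315)) 240 (np.int64(294), np.int64(316)) 248 (np.int64(295), np.int64(316)) 256 (np.int64(295), np.int64(316)) 264 (np.int64(296), np.int64(316)) 272 (np.int64(296), np.int64(316)) 280 (np.int64(297), np.int64(316)) 288 None ((303.5453796386719, 223.95172119140625), (124.50172424316406, 24.206933975219727), 88.21009063720703) [[0.563  0.267 ]
 [0.5677 0.2495]
 [0.4687 0.2228]
 [0.4634 0.2424]] [0.51568294 0.24539432] [0.10258957 0.01810852 0.10251392 0.02028509]
[0.56537173 0.25715967 0.131     ] [0.46638941 0.2317733  0.131     ] 14.384807713125827
```

Emit:
{"method": "drive_tool", "body": {
  "targets": [
    [0, 0, 0, 0, 0, -1, 1],
    [0, 0, 0, 0, 0, -1, 1],
    [0, 0, 0, 0, 0, -1, 1],
    [0, 0, 0, 0, 0, -1, 1],
    [0, 0, 0, 0, 0, -1, 1],
    [0, 0, 0, 0, 0, -1, 1],
    [0, 0, 0, 0, 0, -1, 1],
    [0, 0, 0, 0, 0, -1, 1],
    [0, 0, 0, 0, 0, -1, 1],
    [0, 0, 0, 0, 0, -1, 1],
    [0, 0, 0, 0, 0, -1, 1],
    [0, 0, 0, 0, 0, -1, 1]
  ]
}}

```text
time_s: 4.75
position: [0.5184, 0.2381, 0.2707]
orientation: [2.104, 2.331, -0.001]
wrist_force: [-0.1, 0.2, -0.5]
width: 0.0854
grip_force: 0.0
```

Emit:
{"method": "drive_tool", "body": {
  "targets": [
    [0, 0, 0, 0, 0, -1, 1],
    [0, 0, 0, 0, 0, -1, 1],
    [0, 0, 0, 0, 0, -1, 1],
    [0, 0, 0, 0, 0, -1, 1],
    [0, 0, 0, 0, 0, -1, 1],
    [0, 0, 0, 0, 0, -1, 1],
    [0, 0, 0, 0, 0, -1, 1],
    [0, 0, 0, 0, 0, -1, 1],
    [0, 0, 0, 0, 0, -1, 1],
    [0, 0, 0, 0, 0, -1, 1],
    [0, 0, 0, 0, 0, -1, 1],
    [0, 0, 0, 0, 0, -1, 1]
  ]
}}

```text
time_s: 6.25
position: [0.5185, 0.2381, 0.2705]
orientation: [0.045, 3.141, -0.003]
wrist_force: [-0.3, 1.0, -0.6]
width: 0.0855
grip_force: 0.0
```

Emit:
{"method": "drive_tool", "body": {
  "targets": [
    [0, 0, 0, 0, 0, -0.8, 1],
    [0, 0, 0, 0, 0, -0.8, 1],
    [0, 0, 0, 0, 0, -0.8, 1],
    [0, 0, 0, 0, 0, 0, 1],
    [0, 0, 0, 0, 0, 0, 1]
  ]
}}

```text
time_s: 6.88
position: [0.518, 0.2395, 0.2707]
orientation: [0.4, -3.116, 0.001]
wrist_force: [0.2, -0.4, 0.7]
width: 0.0852
grip_force: 0.0
```

```bash
python3 - <<'E'
from h import *
im,KE=snap('wrist','w3.png')
m=(im.max(2)<50).astype(np.uint8)
m[300:]=0
n,l,s,c=cv2.connectedComponentsWithStats(m); q=proj(KE,(.516,.245,.131)); print(q)
for i in range(1,n):
    if s[i,4]>500:
        ys,xs=np.where(l==i); r=cv2.minAreaRect(np.c_[xs,ys].astype(np.float32)); P=np.array([onplane(KE,p,.131)[:2] for p in cv2.boxPoints(r)]); print(s[i],r,P.mean(0),P.round(4).tolist())
plan((.5157,.2445,.11),-165.5)
E
```

```text
[320.04880683 227.49766163]
[ 308  156   25  126 2447] ((320.0, 218.5), (125.0, 24.0), 90.0) [0.51167113 0.24379809] [[0.4646, 0.2219], [0.4601, 0.2392], [0.5584, 0.2667], [0.5635, 0.2473]]
[ 113  160   47  100 2742] ((140.0106658935547, 208.95074462890625), (101.92705535888672, 32.939292907714844), 75.65067291259766) [0.53872391 0.10563558] [[0.5074, 0.0806], [0.4953, 0.1031], [0.5692, 0.1316], [0.583, 0.1072]]
[ 220  169   23   82 1471] ((232.28526306152344, 209.70883178710938), (81.06819915771484, 20.24787712097168), 85.60128784179688) [0.52052093 0.17522288] [[0.4917, 0.1596], [0.4867, 0.1741], [0.5491, 0.1914], [0.5546, 0.1758]]
t 6.925 pos [0.5179 0.2399 0.2707] yaw -165.31 toolz [ 2.e-04 -7.e-04 -1.e+00] j [ 0.24  0.6  -1.08  1.68  0.57  1.21  0.85]
shift units [0.013 0.069 2.143] rows 3.0 ('az units', np.float64(0.028))
```

Emit:
{"method": "drive_tool", "body": {
  "targets": [
    [0.038, 0.075, 0.5, 0, 0, 0.03, 1],
    [0, 0, 0.6, 0, 0, 0, 1],
    [0, 0, 0.6, 0, 0, 0, 1],
    [0, 0, 0.44, 0, 0, 0, 1],
    [0, 0, 0, 0, 0, 0, 1]
  ]
}}

```text
time_s: 7.55
position: [0.5121, 0.2442, 0.1083]
orientation: [0.399, -3.112, 0.003]
wrist_force: [-0.3, -0.2, 0.2]
width: 0.0853
grip_force: 0.0
```

Emit:
{"method": "drive_tool", "body": {
  "targets": [
    [0, 0, 0, 0, 0, 0, -1],
    [0, 0, 0, 0, 0, 0, -1],
    [0, 0, 0, 0, 0, 0, -1],
    [0, 0, 0, 0, 0, 0, -1],
    [0, 0, 0, 0, 0, 0, -1],
    [0, 0, 0, 0, 0, 0, -1]
  ],
  "force": 80
}}

```text
time_s: 8.3
position: [0.514, 0.2456, 0.1112]
orientation: [-0.4, 3.115, -0.0]
wrist_force: [0.3, -0.5, 6.5]
width: 0.0191
grip_force: 78.2
```

```bash
python3 -c "
from h import *
o=get_obs();print(o['width'],o['grip_force'],o['wrist_force']);plan((.5137,.2446,.11),-165.5)"
```

```text
0.019082332725926444 78.2229208946228 [ 0.28447081 -0.51102805  6.53327017]
t 8.3 pos [0.514  0.2456 0.1112] yaw -165.37 toolz [ 1.3e-03 -1.0e-04 -1.0e+00] j [ 0.13  0.78 -0.92  1.81  0.76  0.95  0.69]
shift units [ 0.007 -0.012  0.016] rows 1.0 ('az units', np.float64(0.019))
```

Emit:
{"method": "drive_tool", "body": {
  "targets": [
    [0, 0, -0.3, 0, 0, 0, -1],
    [0, 0, -0.4, 0, 0, 0, -1],
    [0, 0, -0.5, 0, 0, 0, -1],
    [0, 0, -0.6, 0, 0, 0, -1],
    [0, 0, -0.6, 0, 0, 0, -1],
    [0, 0, 0, 0, 0, 0, -1]
  ]
}}

```text
time_s: 9.05
position: [0.5142, 0.2471, 0.2946]
orientation: [-0.401, 3.11, 0.004]
wrist_force: [0.2, 0.9, -4.8]
width: 0.0189
grip_force: 79.0
```

```bash
python3 -c "
from h import *
o=get_obs();print(o['width'],o['grip_force'],o['wrist_force']);plan((.5578,-.1895,.295),-165.5)"
```

```text
0.018887047665876844 79.02450442314148 [ 0.22197544  0.90521604 -4.76452368]
t 9.05 pos [0.5142 0.2471 0.2946] yaw -165.32 toolz [ 0.0054  0.003  -1.    ] j [ 0.24  0.58 -1.1   1.66  0.54  1.24  0.86]
shift units [ 0.912 -5.779 -0.02 ] rows 8.0 ('az units', np.float64(0.026))
```

Emit:
{"method": "drive_tool", "body": {
  "targets": [
    [0.114, -0.722, 0, 0, 0, 0, -1],
    [0.114, -0.722, 0, 0, 0, 0, -1],
    [0.114, -0.722, 0, 0, 0, 0, -1],
    [0.114, -0.722, 0, 0, 0, 0, -1],
    [0.114, -0.722, 0, 0, 0, 0, -1],
    [0.114, -0.722, 0, 0, 0, 0, -1],
    [0.114, -0.722, 0, 0, 0, 0, -1],
    [0.114, -0.722, 0, 0, 0, 0, -1],
    [0, 0, 0, 0, 0, 0, -1],
    [0, 0, 0, 0, 0, 0, -1]
  ]
}}

```text
time_s: 10.3
position: [0.5559, -0.1903, 0.2895]
orientation: [0.401, -3.114, -0.002]
wrist_force: [-0.9, 0.8, -4.1]
width: 0.0187
grip_force: 79.6
```

```bash
python3 - <<'E'
from h import *
plan((.5578,-.1895,.295),-165.5)
im,KE=snap('wrist','w4.png'); o=get_obs(); M=R.from_rotvec(o['orientation']).as_matrix()
print('bore',proj(KE,(.5578,-.1895,.155)),'foot',proj(KE,o['position']+M@[0,0,.1012]))
im2,K2=snap('scene','s4.png'); b=proj(K2,(.5578,-.1895,.155)); f=proj(K2,o['position']+M@[0,0,.1012]); print(b,f)
u,v=b.astype(int); c=cv2.resize(im2[v-70:v+30,u-50:u+50],None,fx=5,fy=5,interpolation=cv2.INTER_CUBIC)
w=cv2.resize(im[170:330,240:400],None,fx=3,fy=3,interpolation=cv2.INTER_CUBIC)
w=cv2.copyMakeBorder(w,0,20,0,0,0);cv2.imwrite('pics/c4.png',cv2.hconcat([w[:500,:300*1+0] if 0 else cv2.resize(w,(300,312)),np.zeros((312,0,3),np.uint8)])[:,:,::-1])
cv2.imwrite('pics/c4.png',np.hstack([cv2.resize(im[150:310,240:320+80],(400,400),interpolation=2),cv2.resize(c,(400,400))])[:,:,::-1]); print(u-50,v-70)
E
```

```text
t 10.3 pos [ 0.5559 -0.1903  0.2895] yaw -165.34 toolz [-0.0017  0.0013 -1.    ] j [ 0.99  0.62 -1.09  1.61  0.57  1.27  1.63]
shift units [-0.027  0.004 -0.073] rows 1.0 ('az units', np.float64(0.024))
bore [312.70254132 232.6617193 ] foot [313.56796146 244.82224236]
[277.0205819  273.61624259] [275.2274596  262.91582362]
227 203
```

View pics/c4.png

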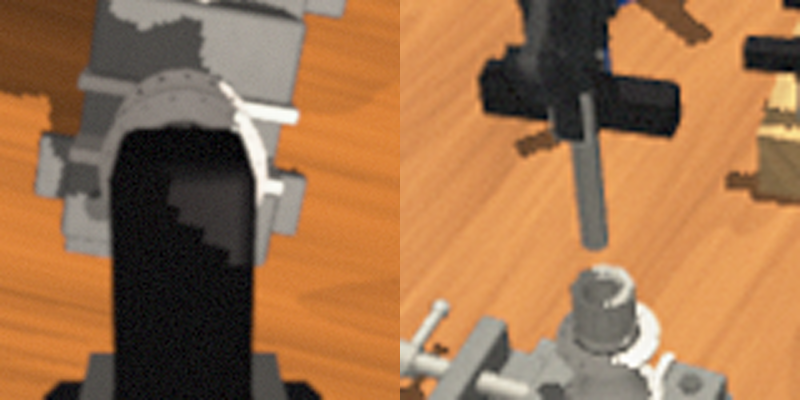

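The wrist crop shows the bar hiding the foot. In the scene crop the foot at (275,264) hangs just above the mouth at (278,273), which agrees with the prediction to about 2 mm. Lowering with a small correction.

Emit:
{"method": "drive_tool", "body": {
  "targets": [
    [-0.035, 0.006, 0.2, 0, 0, 0, -1],
    [0, 0, 0.2, 0, 0, 0, -1],
    [0, 0, 0.1, 0, 0, 0, -1],
    [0, 0, 0, 0, 0, 0, -1]
  ]
}}

```text
time_s: 10.9
position: [0.5587, -0.1897, 0.2518]
orientation: [0.401, -3.114, -0.001]
wrist_force: [0.1, 0.2, -3.2]
width: 0.0188
grip_force: 79.6
```

Emit:
{"method": "drive_tool", "body": {
  "targets": [
    [0, 0, 0.05, 0, 0, 0, -1],
    [0, 0, 0.05, 0, 0, 0, -1],
    [0, 0, 0, 0, 0, 0, -1]
  ]
}}

```text
time_s: 11.28
position: [0.5591, -0.1899, 0.2451]
orientation: [0.4, -3.116, 0.0]
wrist_force: [0.4, 0.4, -3.5]
width: 0.0187
grip_force: 79.7
```

```bash
python3 -c "
from h import *
o=get_obs();print(o['grip_force'],o['wrist_force'],o['ft_torque']);plan((.5583,-.1892,.2362),-165.5)"
```

```text
79.66930747032166 [ 0.43769736  0.37475119 -3.48409995] [ 0.04818107 -0.0194463  -0.0368634 ]
t 11.275 pos [ 0.5591 -0.1899  0.2451] yaw -165.36 toolz [-2.e-04 -1.e-04 -1.e+00] j [ 0.97  0.66 -1.06  1.66  0.62  1.19  1.59]
shift units [0.008 0.012 0.119] rows 1.0 ('az units', np.float64(0.021))
```

Emit:
{"method": "drive_tool", "body": {
  "targets": [
    [0, 0, 0.04, 0, 0, 0, -1],
    [0, 0, 0.04, 0, 0, 0, -1],
    [0, 0, 0, 0, 0, 0, -1]
  ]
}}

```text
time_s: 11.65
position: [0.559, -0.1899, 0.239]
orientation: [0.4, -3.116, -0.0]
wrist_force: [-0.6, -0.4, -4.6]
width: 0.0186
grip_force: 79.7
```

Emit:
{"method": "drive_tool", "body": {
  "targets": [
    [0, 0, 0.02, 0, 0, 0, -1],
    [0, 0, 0.015, 0, 0, 0, -1],
    [0, 0, 0, 0, 0, 0, -1]
  ]
}}

```text
time_s: 12.02
position: [0.5592, -0.1898, 0.2366]
orientation: [0.4, -3.116, -0.0]
wrist_force: [0.4, -0.1, -3.0]
width: 0.0186
grip_force: 79.7
```

Emit:
{"method": "drive_tool", "body": {
  "targets": [
    [0, 0, 0.02, 0, 0, 0, -1],
    [0, 0, 0.01, 0, 0, 0, -1],
    [0, 0, 0, 0, 0, 0, -1]
  ]
}}

```text
time_s: 12.4
position: [0.5591, -0.1899, 0.2343]
orientation: [0.4, -3.116, -0.0]
wrist_force: [0.8, -0.3, -2.8]
width: 0.0192
grip_force: 79.7
```

Emit:
{"method": "drive_tool", "body": {
  "targets": [
    [0, 0, 0.015, 0, 0, 0, -1],
    [0, 0, 0, 0, 0, 0, -1]
  ]
}}

```text
time_s: 12.65
position: [0.5592, -0.1897, 0.2334]
orientation: [0.4, -3.116, -0.0]
wrist_force: [-1.1, -0.5, -2.2]
width: 0.0191
grip_force: 79.9
```

Emit:
{"method": "drive_tool", "body": {
  "targets": [
    [0, 0, 0.013, 0, 0, 0, -1],
    [0, 0, 0, 0, 0, 0, -1]
  ]
}}

```text
time_s: 12.9
position: [0.5592, -0.1897, 0.2327]
orientation: [-0.401, 3.116, -0.0]
wrist_force: [-1.1, 0.8, 2.5]
width: 0.0188
grip_force: 80.5
```

Contact at about 6 N with the foot near 0.1315, so the hexagon is resting on the rim. Now turning clockwise to feel for the socket.

Emit:
{"method": "drive_tool", "body": {
  "targets": [
    [0, 0, 0.005, 0, 0, 0.5, -1],
    [0, 0, 0, 0, 0, 0.5, -1],
    [0, 0, 0, 0, 0, 0.5, -1]
  ]
}}

```text
time_s: 13.28
position: [0.559, -0.1891, 0.2322]
orientation: [0.116, -3.139, -0.001]
wrist_force: [-2.4, 1.0, 3.1]
width: 0.0188
grip_force: 80.4
```

Emit:
{"method": "drive_tool", "body": {
  "targets": [
    [0, 0, 0, 0, 0, 0.5, -1],
    [0, 0, 0, 0, 0, 0.5, -1],
    [0, 0, 0, 0, 0, 0, -1]
  ]
}}

```text
time_s: 13.65
position: [0.559, -0.189, 0.2321]
orientation: [-0.068, -3.14, -0.001]
wrist_force: [-3.1, 3.0, 2.8]
width: 0.0186
grip_force: 80.4
```

```bash
python3 -c "
from h import *
o=get_obs();print(o['grip_force'],o['wrist_force'],o['ft_torque']);plan((.5583,-.1892,.2362),-165.5)"
```

```text
80.41550159454346 [-3.05886301  3.03240336  2.83553289] [0.74710284 0.81641814 0.06338003]
t 13.65 pos [ 0.559  -0.189   0.2321] yaw 177.52 toolz [-6.e-04  6.e-04 -1.e+00] j [ 0.93  0.65 -0.98  1.67  0.58  1.14  1.31]
shift units [ 0.009 -0.002 -0.055] rows 1.0 ('az units', np.float64(49.891))
```

Emit:
{"method": "drive_tool", "body": {
  "targets": [
    [0, 0, 0.005, 0, 0, 0.5, -1],
    [0, 0, 0, 0, 0, 0.5, -1],
    [0, 0, 0, 0, 0, 0, -1]
  ]
}}

```text
time_s: 14.02
position: [0.5591, -0.1892, 0.2318]
orientation: [-0.255, -3.131, -0.001]
wrist_force: [-3.7, 3.3, 3.8]
width: 0.019
grip_force: 80.6
```

```bash
python3 -c "
from h import *
o=get_obs();print(o['wrist_force'],o['ft_torque']);plan((.5583,-.1892,.2362),-165.5)"
```

```text
[-3.69784148  3.26044003  3.79232531] [0.88570754 1.00703137 0.01286636]
t 14.025 pos [ 0.5591 -0.1892  0.2318] yaw 170.7 toolz [-2.e-04  5.e-04 -1.e+00] j [ 0.91  0.63 -0.95  1.67  0.56  1.13  1.21]
shift units [ 0.011 -0.002 -0.058] rows 1.0 ('az units', np.float64(48.899))
```

Emit:
{"method": "drive_tool", "body": {
  "targets": [
    [0, 0, 0, 0, 0, 0.5, -1],
    [0, 0, 0, 0, 0, 0.5, -1],
    [0, 0, 0, 0, 0, 0, -1]
  ]
}}

```text
time_s: 14.4
position: [0.5592, -0.1893, 0.2318]
orientation: [0.441, 3.11, 0.001]
wrist_force: [-3.6, 2.8, 4.7]
width: 0.0192
grip_force: 80.6
```

```bash
python3 -c "
from h import *
o=get_obs();print(o['wrist_force'],o['ft_torque']);plan((.5583,-.1892,.2362),-165.5)"
```

```text
[-3.59153645  2.78639094  4.72924294] [ 0.95195902  0.97285908 -0.02925093]
t 14.4 pos [ 0.5592 -0.1893  0.2318] yaw 163.85 toolz [ 1.e-04  4.e-04 -1.e+00] j [ 0.9   0.62 -0.93  1.67  0.54  1.13  1.1 ]
shift units [ 0.012 -0.002 -0.058] rows 1.0 ('az units', np.float64(47.902))
```

Emit:
{"method": "drive_tool", "body": {
  "targets": [
    [0.01, 0.004, 0, 0, 0, 0.5, -1],
    [0, 0, 0, 0, 0, 0.5, -1],
    [0, 0, 0, 0, 0, 0, -1]
  ]
}}

```text
time_s: 14.78
position: [0.5589, -0.1892, 0.2318]
orientation: [0.627, 3.078, 0.0]
wrist_force: [-2.8, 1.4, 5.0]
width: 0.019
grip_force: 80.5
```

```bash
python3 -c "
from h import *
o=get_obs();print(o['wrist_force'],o['ft_torque']);plan((.5583,-.1892,.2362),-165.5)"
```

```text
[-2.76277782  1.36481355  4.99244664] [0.77269278 0.56730697 0.0068461 ]
t 14.775 pos [ 0.5589 -0.1892  0.2318] yaw 156.99 toolz [ 8.e-04 -0.e+00 -1.e+00] j [ 0.88  0.61 -0.9   1.68  0.53  1.11  1.  ]
shift units [ 0.008 -0.004 -0.059] rows 1.0 ('az units', np.float64(46.904))
```

Emit:
{"method": "drive_tool", "body": {
  "targets": [
    [0, 0, 0, 0, 0, 0.5, -1],
    [0, 0, 0, 0, 0, 0.5, -1],
    [0, 0, 0, 0, 0, 0, -1]
  ]
}}

```text
time_s: 15.15
position: [0.5589, -0.1892, 0.2318]
orientation: [0.81, 3.035, 0.0]
wrist_force: [-1.6, 2.7, 4.2]
width: 0.0188
grip_force: 80.5
```

```bash
python3 -c "
from h import *
o=get_obs();print(o['wrist_force'],o['ft_torque']);plan((.5583,-.1892,.2362),-165.5)"
```

```text
[-1.62478842  2.72178206  4.23276151] [ 8.40244350e-01  4.49439610e-01 -5.05602011e-04]
t 15.15 pos [ 0.5589 -0.1892  0.2318] yaw 150.11 toolz [ 8.e-04  0.e+00 -1.e+00] j [ 0.87  0.6  -0.88  1.68  0.51  1.11  0.89]
shift units [ 0.007 -0.004 -0.059] rows 1.0 ('az units', np.float64(45.904))
```

Emit:
{"method": "drive_tool", "body": {
  "targets": [
    [0, 0, 0, 0, 0, 0.5, -1],
    [0, 0, 0, 0, 0, 0.5, -1],
    [0, 0, 0, 0, 0, 0, -1]
  ]
}}

```text
time_s: 15.52
position: [0.5589, -0.1892, 0.2317]
orientation: [0.99, 2.981, 0.0]
wrist_force: [-2.0, 1.3, 3.5]
width: 0.019
grip_force: 80.5
```

```bash
python3 -c "
from h import *
o=get_obs();print(o['wrist_force'],o['ft_torque']);plan((.5583,-.1892,.2362),-165.5)"
```

```text
[-2.03709814  1.3102003   3.53887878] [0.76326024 0.30105772 0.03789164]
t 15.525 pos [ 0.5589 -0.1892  0.2317] yaw 143.25 toolz [ 8.e-04 -1.e-04 -1.e+00] j [ 0.85  0.59 -0.85  1.68  0.49  1.1   0.79]
shift units [ 0.007 -0.004 -0.06 ] rows 1.0 ('az units', np.float64(44.905))
```

Emit:
{"method": "drive_tool", "body": {
  "targets": [
    [0, 0, 0, 0, 0, 0.5, -1],
    [0, 0, 0, 0, 0, 0.5, -1],
    [0, 0, 0, 0, 0, 0, -1]
  ]
}}

```text
time_s: 15.9
position: [0.5589, -0.1893, 0.2317]
orientation: [1.167, 2.916, 0.0]
wrist_force: [-1.3, 2.8, 4.4]
width: 0.0188
grip_force: 80.5
```

```bash
python3 -c "
from h import *
o=get_obs();print(o['wrist_force'],o['ft_torque']);plan((.5583,-.1892,.2362),-165.5)"
```

```text
[-1.27272975  2.79325963  4.41695297] [ 0.8383962   0.28445179 -0.03625774]
t 15.9 pos [ 0.5589 -0.1893  0.2317] yaw 136.37 toolz [ 7.e-04 -1.e-04 -1.e+00] j [ 0.83  0.58 -0.82  1.68  0.47  1.09  0.68]
shift units [ 0.006 -0.004 -0.06 ] rows 1.0 ('az units', np.float64(43.905))
```

Emit:
{"method": "drive_tool", "body": {
  "targets": [
    [0.004, 0.012, 0, 0, 0, 0.5, -1],
    [0, 0, 0, 0, 0, 0.5, -1],
    [0, 0, 0, 0, 0, 0, -1]
  ]
}}

```text
time_s: 16.27
position: [0.5583, -0.189, 0.2305]
orientation: [-1.34, -2.84, 0.001]
wrist_force: [-0.1, 1.1, -2.9]
width: 0.019
grip_force: 79.6
```

```bash
python3 -c "
from h import *
o=get_obs();print(o['wrist_force'],o['ft_torque']);plan((.5583,-.1892,.2362),-165.5)"
```

```text
[-0.09373266  1.07206969 -2.91714191] [0.37430432 0.08262024 0.01972792]
t 16.275 pos [ 0.5583 -0.189   0.2305] yaw 129.47 toolz [-1.6e-03 -3.0e-04 -1.0e+00] j [ 0.82  0.57 -0.79  1.68  0.45  1.08  0.57]
shift units [-0.002 -0.002 -0.076] rows 1.0 ('az units', np.float64(42.902))
```

Emit:
{"method": "drive_tool", "body": {
  "targets": [
    [0, 0, 0, 0, 0, 0.5, -1],
    [0, 0, 0, 0, 0, 0.5, -1],
    [0, 0, 0, 0, 0, 0, -1]
  ]
}}

```text
time_s: 16.65
position: [0.5583, -0.1889, 0.2307]
orientation: [-1.508, -2.755, 0.001]
wrist_force: [-1.1, 1.0, -5.2]
width: 0.0188
grip_force: 79.3
```

```bash
python3 -c "
from h import *
o=get_obs();print(o['wrist_force'],o['ft_torque']);plan((.5583,-.1892,.2362),-165.5)"
```

```text
[-1.09771725  1.01687601 -5.15058747] [0.23167712 0.07763031 0.0325516 ]
t 16.65 pos [ 0.5583 -0.1889  0.2307] yaw 122.61 toolz [-1.5e-03 -2.0e-04 -1.0e+00] j [ 0.8   0.56 -0.77  1.68  0.44  1.08  0.47]
shift units [-0.004 -0.003 -0.073] rows 1.0 ('az units', np.float64(41.903))
```

It dropped: z fell by 1.2 mm and the push force vanished. Feeding it down.

Emit:
{"method": "drive_tool", "body": {
  "targets": [
    [0, 0, 0.02, 0, 0, 0, -1],
    [0, 0, 0, 0, 0, 0, -1]
  ]
}}

```text
time_s: 16.9
position: [0.5586, -0.1888, 0.2301]
orientation: [-1.511, -2.754, 0.001]
wrist_force: [-2.4, -0.0, 0.0]
width: 0.019
grip_force: 80.2
```

Emit:
{"method": "drive_tool", "body": {
  "targets": [
    [0, 0, 0.02, 0, 0, 0, -1],
    [0, 0, 0, 0, 0, 0, -1]
  ]
}}

```text
time_s: 17.15
position: [0.5587, -0.1888, 0.2289]
orientation: [-1.512, -2.754, 0.001]
wrist_force: [-3.7, 0.1, 4.7]
width: 0.019
grip_force: 80.9
```

Emit:
{"method": "drive_tool", "body": {
  "targets": [
    [0.003, -0.005, 0, 0, 0, -0.3, -1],
    [0, 0, 0.01, 0, 0, 0, -1],
    [0, 0, 0, 0, 0, 0, -1]
  ]
}}

```text
time_s: 17.52
position: [0.5585, -0.1888, 0.2279]
orientation: [1.462, 2.78, -0.0]
wrist_force: [-3.2, 0.4, 4.2]
width: 0.0193
grip_force: 80.7
```

```bash
python3 -c "
from h import *
o=get_obs();print(o['wrist_force'],o['ft_torque']);plan((.5583,-.1892,.2245))"
```

```text
[-3.16673521  0.37498664  4.18758631] [-0.06935178  1.09132431  0.01121473]
t 17.525 pos [ 0.5585 -0.1888  0.2279] yaw 124.51 toolz [ 1.e-04 -4.e-04 -1.e+00] j [ 0.8   0.57 -0.77  1.68  0.44  1.07  0.49]
shift units [-0.003 -0.006  0.046] rows 1.0
```

Emit:
{"method": "drive_tool", "body": {
  "targets": [
    [0.006, -0.009, 0, 0, 0, 0, -1],
    [0, 0, 0.013, 0, 0, 0, -1],
    [0, 0, 0, 0, 0, 0, -1]
  ]
}}

```text
time_s: 17.9
position: [0.5582, -0.1887, 0.2272]
orientation: [1.462, 2.779, 0.0]
wrist_force: [-2.4, -0.3, 4.4]
width: 0.0189
grip_force: 80.9
```

Emit:
{"method": "drive_tool", "body": {
  "targets": [
    [0, 0, 0.015, 0, 0, 0, -1],
    [0, 0, 0, 0, 0, 0, -1]
  ]
}}

```text
time_s: 18.15
position: [0.5583, -0.1887, 0.2263]
orientation: [1.462, 2.779, 0.0]
wrist_force: [-2.8, -0.1, 6.4]
width: 0.0189
grip_force: 81.2
```

Emit:
{"method": "drive_tool", "body": {
  "targets": [
    [0, 0, 0.015, 0, 0, 0, -1],
    [0, 0, 0, 0, 0, 0, -1]
  ]
}}

```text
time_s: 18.4
position: [0.5583, -0.1887, 0.2254]
orientation: [1.462, 2.779, 0.0]
wrist_force: [-3.9, -0.1, 7.5]
width: 0.019
grip_force: 81.5
```

Emit:
{"method": "drive_tool", "body": {
  "targets": [
    [0, 0, 0.013, 0, 0, 0, -1],
    [0, 0, 0, 0, 0, 0, -1]
  ]
}}

```text
time_s: 18.65
position: [0.5585, -0.1886, 0.2251]
orientation: [1.461, 2.779, -0.0]
wrist_force: [-4.7, 0.1, 13.0]
width: 0.019
grip_force: 82.1
```

```bash
python3 -c "
from h import *
o=get_obs();print(o['wrist_force'],o['ft_torque']);plan((.5583,-.1892,.2245))
im2,K2=snap('scene','s5.png'); u,v=proj(K2,(.5583,-.189,.17)).astype(int)
cv2.imwrite('pics/c5.png',cv2.resize(im2[v-50:v+50,u-60:u+60],(720,600),interpolation=2)[:,:,::-1])
print(u-60,v-50,[proj(K2,(.5583,-.189,z)).round(1) for z in (.155,.219)])"
```

```text
[-4.73063811  0.13804695 13.04660238] [-0.1796279   1.42098334  0.05088491]
t 18.65 pos [ 0.5585 -0.1886  0.2251] yaw 124.52 toolz [ 0.0017 -0.0011 -1.    ] j [ 0.8   0.57 -0.77  1.69  0.45  1.06  0.49]
shift units [-0.005 -0.006  0.007] rows 1.0 
216 218 [array([277.3, 273.5]), array([275.1, 253.3])]
```

View pics/c5.png

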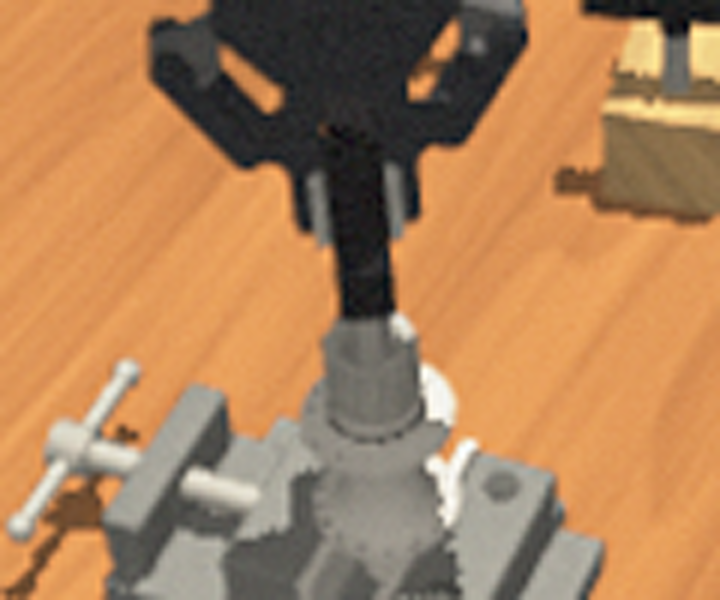

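The key sits home in the hub, bottoming at TCP z 0.225 (foot about 0.124) with a sharp force rise. Easing the push and turning clockwise.

Emit:
{"method": "drive_tool", "body": {
  "targets": [
    [0.004, -0.006, -0.012, 0, 0, 0, -1],
    [0, 0, 0, 0, 0, 0, -1],
    [0, 0, 0, 0, 0, 0.4, -1],
    [0, 0, 0, 0, 0, 0.4, -1],
    [0, 0, 0, 0, 0, 0.4, -1],
    [0, 0, 0, 0, 0, 0.4, -1],
    [0, 0, 0, 0, 0, 0, -1]
  ]
}}

```text
time_s: 19.58
position: [0.5582, -0.1886, 0.2252]
orientation: [1.722, 2.625, 0.001]
wrist_force: [-1.5, -0.6, 6.6]
width: 0.0189
grip_force: 80.8
```

```bash
python3 -c "
from h import *
o=get_obs();print(o['wrist_force'],o['ft_torque']);plan((.5583,-.1892,.2245))"
```

```text
[-1.5120953  -0.56721758  6.61348366] [-0.13869917  0.45562324  0.05256521]
t 19.575 pos [ 0.5582 -0.1886  0.2252] yaw 113.49 toolz [ 2.3e-03 -6.0e-04 -1.0e+00] j [ 0.77  0.56 -0.73  1.69  0.42  1.05  0.32]
shift units [-0.008 -0.001  0.009] rows 1.0
```

Emit:
{"method": "drive_tool", "body": {
  "targets": [
    [0, 0, 0, 0, 0, 0.4, -1],
    [0, 0, 0, 0, 0, 0.4, -1],
    [0, 0, 0, 0, 0, 0.4, -1],
    [0, 0, 0, 0, 0, 0, -1]
  ]
}}

```text
time_s: 20.08
position: [0.5582, -0.1886, 0.2252]
orientation: [1.906, 2.495, 0.002]
wrist_force: [-1.9, -0.2, 6.1]
width: 0.0192
grip_force: 80.9
```

```bash
python3 -c "
from h import *
o=get_obs();print(o['wrist_force'],o['ft_torque']);plan((.5583,-.1892,.2245))"
```

```text
[-1.91354634 -0.20202278  6.1146297 ] [-0.11306854  0.36439508  0.04743847]
t 20.075 pos [ 0.5582 -0.1886  0.2252] yaw 105.24 toolz [ 2.5e-03 -6.0e-04 -1.0e+00] j [ 0.75  0.55 -0.7   1.69  0.4   1.04  0.19]
shift units [-0.008 -0.001  0.009] rows 1.0
```

```bash
python3 -c "
from h import *
o=get_obs();print(o['joint_efforts'],o['joints'][6],o['ft_torque'])"
```

```text
[ -0.52141132 -48.46740246  -8.54850054 -22.21045554  -0.14239986
  -0.56625908  -0.20420229] 0.1929551396083409 [-0.11306854  0.36439508  0.04743847]
```

Emit:
{"method": "drive_tool", "body": {
  "targets": [
    [0, 0, 0, 0, 0, 0.06, -1],
    [0, 0, 0, 0, 0, 0, -1]
  ]
}}

```text
time_s: 20.32
position: [0.5582, -0.1886, 0.2252]
orientation: [1.914, 2.488, 0.002]
wrist_force: [-1.2, -0.9, 6.8]
width: 0.0191
grip_force: 80.9
```

```bash
python3 -c "
from h import *
o=get_obs();print(o['joint_efforts'],o['joints'][6],o['ft_torque'])"
```

```text
[ -0.45865282 -48.38197231  -8.55664819 -22.2030884   -0.14694622
  -0.56704251  -0.08062249] 0.18698689609658478 [-0.1348085   0.45687293  0.02735245]
```

Emit:
{"method": "drive_tool", "body": {
  "targets": [
    [0, 0, 0, 0, 0, 0.06, -1],
    [0, 0, 0, 0, 0, 0, -1]
  ]
}}

```text
time_s: 20.58
position: [0.5582, -0.1886, 0.2252]
orientation: [1.923, 2.481, 0.002]
wrist_force: [-1.5, -0.6, 5.3]
width: 0.0191
grip_force: 80.9
```

```bash
python3 -c "
from h import *
o=get_obs();print(o['joint_efforts'],o['joints'][6],o['ft_torque']);plan((.5583,-.1892,.2245))"
```

```text
[ -0.44757748 -48.38522315  -8.53103936 -22.20531821  -0.14670439
  -0.56217045  -0.08050847] 0.1805809866043933 [-0.14405712  0.42043926  0.01429909]
t 20.575 pos [ 0.5582 -0.1886  0.2252] yaw 104.44 toolz [ 2.5e-03 -5.0e-04 -1.0e+00] j [ 0.75  0.55 -0.69  1.69  0.39  1.04  0.18]
shift units [-0.008 -0.001  0.009] rows 1.0
```

```bash
cat > t.py <<'E'
from h import *
o=get_obs();M=R.from_rotvec(o['orientation']).as_matrix()
print(round(o['time_s'],2),'eff7',o['joint_efforts'][6].round(4),'tz',o['ft_torque'][2].round(3),'yaw',np.degrees(np.arctan2(M[1,0],M[0,0])).round(3),'q7',o['joints'][6].round(5),'F',o['wrist_force'].round(1),'z',o['position'][2].round(4))
E
python3 t.py
```

```text
20.57 eff7 -0.0805 tz 0.014 yaw 104.444 q7 0.18058 F [-1.5 -0.6  5.3] z 0.2252
```

Emit:
{"method": "drive_tool", "body": {
  "targets": [
    [0, 0, 0, 0, 0, -0.03, -1],
    [0, 0, 0, 0, 0, 0, -1]
  ]
}}

```text
time_s: 20.82
position: [0.5582, -0.1886, 0.2251]
orientation: [1.919, 2.485, 0.002]
wrist_force: [-1.1, -1.1, 5.5]
width: 0.0188
grip_force: 80.9
```

```bash
python3 t.py
```

```text
20.82 eff7 -0.0108 tz 0.02 yaw 104.648 q7 0.18387 F [-1.1 -1.1  5.5] z 0.2251
```

Emit:
{"method": "drive_tool", "body": {
  "targets": [
    [0, 0, 0, 0, 0, -0.03, -1],
    [0, 0, 0, 0, 0, 0, -1]
  ]
}}

```text
time_s: 21.08
position: [0.5582, -0.1886, 0.2252]
orientation: [1.914, 2.488, 0.002]
wrist_force: [-0.5, -0.9, 6.0]
width: 0.0185
grip_force: 80.9
```

```bash
python3 t.py
```

```text
21.07 eff7 0.0129 tz 0.04 yaw 104.852 q7 0.18699 F [-0.5 -0.9  6. ] z 0.2252
```

Emit:
{"method": "drive_tool", "body": {
  "targets": [
    [0, 0, 0, 0, 0, 0.06, -1],
    [0, 0, 0, 0, 0, 0, -1]
  ]
}}

```text
time_s: 21.32
position: [0.5582, -0.1886, 0.2251]
orientation: [1.923, 2.481, 0.002]
wrist_force: [-1.7, -0.9, 5.9]
width: 0.0188
grip_force: 80.9
```

```bash
python3 t.py
```

```text
21.32 eff7 -0.0796 tz 0.037 yaw 104.444 q7 0.18063 F [-1.7 -0.9  5.9] z 0.2251
```

Emit:
{"method": "drive_tool", "body": {
  "targets": [
    [0, 0, 0, 0, 0, 0.06, -1],
    [0, 0, 0, 0, 0, 0, -1]
  ]
}}

```text
time_s: 21.58
position: [0.5582, -0.1886, 0.2251]
orientation: [1.932, 2.474, 0.002]
wrist_force: [-1.5, -0.1, 6.3]
width: 0.0188
grip_force: 80.9
```

```bash
python3 t.py
```

```text
21.57 eff7 -0.0805 tz 0.082 yaw 104.029 q7 0.17421 F [-1.5 -0.1  6.3] z 0.2251
```

Unwinding gives about 20 N m/rad in all, so steps of 0.1 unit are safe. Checking whether a lighter grip is softer.

Emit:
{"method": "drive_tool", "body": {
  "targets": [
    [0, 0, 0, 0, 0, 0.0, -1],
    [0, 0, 0, 0, 0, 0.05, -1],
    [0, 0, 0, 0, 0, 0, -1]
  ],
  "force": 20
}}

```text
time_s: 21.95
position: [0.5582, -0.1886, 0.2252]
orientation: [1.94, 2.469, 0.002]
wrist_force: [-0.5, -0.5, 6.0]
width: 0.0186
grip_force: 80.9
```

```bash
python3 t.py
```

```text
21.95 eff7 -0.0769 tz 0.007 yaw 103.688 q7 0.16893 F [-0.5 -0.5  6. ] z 0.2252
```

Emit:
{"method": "drive_tool", "body": {
  "targets": [
    [0, 0, 0, 0, 0, -0.03, -1],
    [0, 0, 0, 0, 0, 0, -1]
  ]
}}

```text
time_s: 22.2
position: [0.5582, -0.1886, 0.2251]
orientation: [1.935, 2.472, 0.002]
wrist_force: [-1.2, -1.0, 5.5]
width: 0.0186
grip_force: 80.9
```

```bash
python3 t.py
```

```text
22.2 eff7 -0.0108 tz -0.002 yaw 103.891 q7 0.17211 F [-1.2 -1.   5.5] z 0.2251
```

Emit:
{"method": "drive_tool", "body": {
  "targets": [
    [0, 0, 0, 0, 0, -0.03, -1],
    [0, 0, 0, 0, 0, 0, -1]
  ]
}}

```text
time_s: 22.45
position: [0.5583, -0.1887, 0.2252]
orientation: [1.931, 2.475, 0.002]
wrist_force: [-0.6, -1.0, 6.3]
width: 0.0192
grip_force: 80.9
```

```bash
python3 t.py
```

```text
22.45 eff7 0.0155 tz 0.016 yaw 104.095 q7 0.1753 F [-0.6 -1.   6.3] z 0.2252
```

Emit:
{"method": "drive_tool", "body": {
  "targets": [
    [0, 0, 0, 0, 0, 0.1, -1],
    [0, 0, 0, 0, 0, 0, -1]
  ]
}}

```text
time_s: 22.7
position: [0.5582, -0.1886, 0.2252]
orientation: [1.946, 2.464, 0.002]
wrist_force: [-1.7, 0.4, 6.1]
width: 0.0186
grip_force: 80.9
```

```bash
python3 t.py
```

```text
22.7 eff7 -0.0946 tz 0.044 yaw 103.407 q7 0.16456 F [-1.7  0.4  6.1] z 0.2252
```

Emit:
{"method": "drive_tool", "body": {
  "targets": [
    [0, 0, 0, 0, 0, 0.07, -1],
    [0, 0, 0, 0, 0, 0.06, -1],
    [0, 0, 0, 0, 0, 0, -1]
  ],
  "force": 80
}}

```text
time_s: 23.08
position: [0.5583, -0.1886, 0.2252]
orientation: [1.965, 2.449, 0.002]
wrist_force: [-1.4, -1.2, 5.8]
width: 0.0192
grip_force: 80.9
```

```bash
python3 t.py
```

```text
23.07 eff7 -0.081 tz 0.04 yaw 102.515 q7 0.15073 F [-1.4 -1.2  5.8] z 0.2252
```

Emit:
{"method": "drive_tool", "body": {
  "targets": [
    [0, 0, 0, 0, 0, 0.06, -1],
    [0, 0, 0, 0, 0, 0.06, -1],
    [0, 0, 0, 0, 0, 0, -1]
  ]
}}

```text
time_s: 23.45
position: [0.5583, -0.1886, 0.2252]
orientation: [1.982, 2.434, 0.002]
wrist_force: [-1.0, 0.4, 5.2]
width: 0.0186
grip_force: 80.9
```

```bash
python3 t.py
```

```text
23.45 eff7 -0.0809 tz 0.019 yaw 101.69 q7 0.13796 F [-1.   0.4  5.2] z 0.2252
```

Emit:
{"method": "drive_tool", "body": {
  "targets": [
    [0, 0, 0, 0, 0, 0.06, -1],
    [0, 0, 0, 0, 0, 0.06, -1],
    [0, 0, 0, 0, 0, 0, -1]
  ]
}}

```text
time_s: 23.82
position: [0.5582, -0.1887, 0.2252]
orientation: [2.0, 2.42, 0.002]
wrist_force: [-1.1, -0.5, 5.6]
width: 0.0192
grip_force: 80.9
```

```bash
python3 t.py
```

```text
23.82 eff7 -0.0809 tz 0.078 yaw 100.864 q7 0.12514 F [-1.1 -0.5  5.6] z 0.2252
```

Emit:
{"method": "drive_tool", "body": {
  "targets": [
    [0, 0, 0, 0, 0, 0.06, -1],
    [0, 0, 0, 0, 0, 0.05, -1],
    [0, 0, 0, 0, 0, 0, -1]
  ]
}}

```text
time_s: 24.2
position: [0.5583, -0.1886, 0.2251]
orientation: [2.016, 2.407, 0.002]
wrist_force: [-1.6, -0.4, 5.9]
width: 0.0187
grip_force: 80.9
```

```bash
python3 t.py
```

```text
24.2 eff7 -0.0774 tz 0.067 yaw 100.112 q7 0.11348 F [-1.6 -0.4  5.9] z 0.2251
```

Emit:
{"method": "drive_tool", "body": {
  "targets": [
    [0, 0, 0, 0, 0, -0.01, -1],
    [0, 0, 0, 0, 0, 0, -1]
  ]
}}

```text
time_s: 24.45
position: [0.5583, -0.1886, 0.2252]
orientation: [2.014, 2.408, 0.002]
wrist_force: [-0.4, -0.8, 5.9]
width: 0.0187
grip_force: 80.9
```

```bash
python3 t.py
```

```text
24.45 eff7 -0.0398 tz 0.029 yaw 100.18 q7 0.11457 F [-0.4 -0.8  5.9] z 0.2252
```

Emit:
{"method": "drive_tool", "body": {
  "targets": [
    [0, 0, 0, 0, 0, -0.01, -1],
    [0, 0, 0, 0, 0, 0, -1]
  ]
}}

```text
time_s: 24.7
position: [0.5583, -0.1887, 0.2252]
orientation: [2.013, 2.409, 0.002]
wrist_force: [-1.5, -0.2, 5.6]
width: 0.0189
grip_force: 80.9
```

```bash
python3 t.py
```

```text
24.7 eff7 -0.0296 tz 0.068 yaw 100.248 q7 0.11563 F [-1.5 -0.2  5.6] z 0.2252
```

Emit:
{"method": "drive_tool", "body": {
  "targets": [
    [0, 0, 0, 0, 0, -0.01, -1],
    [0, 0, 0, 0, 0, 0, -1]
  ]
}}

```text
time_s: 24.95
position: [0.5583, -0.1886, 0.2252]
orientation: [2.011, 2.41, 0.002]
wrist_force: [-0.7, -0.2, 5.4]
width: 0.0186
grip_force: 80.9
```

```bash
python3 t.py
```

```text
24.95 eff7 -0.0196 tz 0.049 yaw 100.317 q7 0.11669 F [-0.7 -0.2  5.4] z 0.2252
```

Emit:
{"method": "drive_tool", "body": {
  "targets": [
    [0, 0, 0, 0, 0, 0.03, -1],
    [0, 0, 0, 0, 0, 0.02, -1],
    [0, 0, 0, 0, 0, 0, -1]
  ]
}}

```text
time_s: 25.32
position: [0.5583, -0.1886, 0.2252]
orientation: [2.018, 2.404, 0.002]
wrist_force: [-1.3, -0.9, 6.7]
width: 0.0192
grip_force: 80.9
```

```bash
python3 t.py
```

```text
25.32 eff7 -0.0666 tz 0.08 yaw 99.979 q7 0.11137 F [-1.3 -0.9  6.7] z 0.2252
```

The true elastic slope is about 8 N m/rad (the rest was joint friction), so 0.25-unit steps are safe.

Emit:
{"method": "drive_tool", "body": {
  "targets": [
    [0, 0, 0, 0, 0, 0.13, -1],
    [0, 0, 0, 0, 0, 0.12, -1],
    [0, 0, 0, 0, 0, 0, -1]
  ]
}}

```text
time_s: 25.7
position: [0.5583, -0.1887, 0.2251]
orientation: [2.054, 2.374, 0.002]
wrist_force: [-1.6, -0.1, 5.8]
width: 0.0186
grip_force: 80.9
```

```bash
python3 t.py
```

```text
25.7 eff7 -0.1028 tz 0.036 yaw 98.249 q7 0.08459 F [-1.6 -0.1  5.8] z 0.2251
```

Emit:
{"method": "drive_tool", "body": {
  "targets": [
    [0, 0, 0, 0, 0, 0.13, -1],
    [0, 0, 0, 0, 0, 0.12, -1],
    [0, 0, 0, 0, 0, 0, -1]
  ]
}}

```text
time_s: 26.08
position: [0.5583, -0.1887, 0.2252]
orientation: [2.09, 2.343, 0.002]
wrist_force: [-1.5, 0.4, 5.6]
width: 0.0187
grip_force: 80.9
```

```bash
python3 t.py
```

```text
26.07 eff7 -0.1029 tz 0.08 yaw 96.527 q7 0.0579 F [-1.5  0.4  5.6] z 0.2252
```

Emit:
{"method": "drive_tool", "body": {
  "targets": [
    [0, 0, 0, 0, 0, 0.13, -1],
    [0, 0, 0, 0, 0, 0.12, -1],
    [0, 0, 0, 0, 0, 0, -1]
  ]
}}

```text
time_s: 26.45
position: [0.5583, -0.1886, 0.2251]
orientation: [2.125, 2.311, 0.002]
wrist_force: [-2.2, -0.8, 6.0]
width: 0.0188
grip_force: 80.9
```

```bash
python3 t.py
```

```text
26.45 eff7 -0.1029 tz 0.037 yaw 94.814 q7 0.03128 F [-2.2 -0.8  6. ] z 0.2251
```

Emit:
{"method": "drive_tool", "body": {
  "targets": [
    [0, 0, 0, 0, 0, 0.13, -1],
    [0, 0, 0, 0, 0, 0.12, -1],
    [0, 0, 0, 0, 0, 0, -1]
  ]
}}

```text
time_s: 26.82
position: [0.5583, -0.1887, 0.2252]
orientation: [2.159, 2.279, 0.002]
wrist_force: [-0.8, -1.2, 5.9]
width: 0.0188
grip_force: 80.9
```

```bash
python3 t.py
```

```text
26.82 eff7 -0.103 tz 0.033 yaw 93.093 q7 0.00458 F [-0.8 -1.2  5.9] z 0.2252
```

Emit:
{"method": "drive_tool", "body": {
  "targets": [
    [0, 0, 0, 0, 0, 0.13, -1],
    [0, 0, 0, 0, 0, 0.12, -1],
    [0, 0, 0, 0, 0, 0, -1]
  ]
}}

```text
time_s: 27.2
position: [0.5583, -0.1887, 0.2251]
orientation: [2.193, 2.246, 0.002]
wrist_force: [-1.3, -1.2, 5.7]
width: 0.0186
grip_force: 80.9
```

```bash
python3 t.py
```

```text
27.2 eff7 -0.1031 tz 0.023 yaw 91.373 q7 -0.02212 F [-1.3 -1.2  5.7] z 0.2251
```

Emit:
{"method": "drive_tool", "body": {
  "targets": [
    [0, 0, 0, 0, 0, 0.14, -1],
    [0, 0, 0, 0, 0, 0.13, -1],
    [0, 0, 0, 0, 0, 0, -1]
  ]
}}

```text
time_s: 27.58
position: [0.5584, -0.1887, 0.2252]
orientation: [2.229, 2.21, 0.002]
wrist_force: [-1.2, -0.8, 5.4]
width: 0.0188
grip_force: 80.9
```

```bash
python3 t.py
```

```text
27.57 eff7 -0.1067 tz 0.071 yaw 89.517 q7 -0.051 F [-1.2 -0.8  5.4] z 0.2252
```

Emit:
{"method": "drive_tool", "body": {
  "targets": [
    [0, 0, 0, 0, 0, 0.14, -1],
    [0, 0, 0, 0, 0, 0.13, -1],
    [0, 0, 0, 0, 0, 0, -1]
  ]
}}

```text
time_s: 27.95
position: [0.5584, -0.1887, 0.2252]
orientation: [2.265, 2.174, 0.003]
wrist_force: [-2.0, -0.7, 5.1]
width: 0.0189
grip_force: 80.9
```

```bash
python3 t.py
```

```text
27.95 eff7 -0.1068 tz 0.028 yaw 87.662 q7 -0.07985 F [-2.  -0.7  5.1] z 0.2252
```

Emit:
{"method": "drive_tool", "body": {
  "targets": [
    [0, 0, 0, 0, 0, 0.14, -1],
    [0, 0, 0, 0, 0, 0.13, -1],
    [0, 0, 0, 0, 0, 0, -1]
  ]
}}

```text
time_s: 28.32
position: [0.5584, -0.1887, 0.2252]
orientation: [2.299, 2.137, 0.003]
wrist_force: [-1.6, 0.5, 5.2]
width: 0.0192
grip_force: 80.9
```

```bash
python3 t.py
```

```text
28.32 eff7 -0.1069 tz 0.093 yaw 85.808 q7 -0.10867 F [-1.6  0.5  5.2] z 0.2252
```

Emit:
{"method": "drive_tool", "body": {
  "targets": [
    [0, 0, 0, 0, 0, 0.14, -1],
    [0, 0, 0, 0, 0, 0.13, -1],
    [0, 0, 0, 0, 0, 0, -1]
  ]
}}

```text
time_s: 28.7
position: [0.5584, -0.1887, 0.2252]
orientation: [2.334, 2.099, 0.003]
wrist_force: [-1.4, -0.8, 4.6]
width: 0.0189
grip_force: 80.9
```

```bash
python3 t.py
```

```text
28.7 eff7 -0.1069 tz 0.034 yaw 83.951 q7 -0.13753 F [-1.4 -0.8  4.6] z 0.2252
```

Emit:
{"method": "drive_tool", "body": {
  "targets": [
    [0, 0, 0, 0, 0, 0.14, -1],
    [0, 0, 0, 0, 0, 0.13, -1],
    [0, 0, 0, 0, 0, 0, -1]
  ]
}}

```text
time_s: 29.08
position: [0.5584, -0.1887, 0.2252]
orientation: [2.367, 2.062, 0.003]
wrist_force: [-0.8, -0.4, 5.2]
width: 0.0188
grip_force: 80.9
```

```bash
python3 t.py
```

```text
29.07 eff7 -0.1682 tz 0.172 yaw 82.103 q7 -0.16628 F [-0.8 -0.4  5.2] z 0.2252
```

Emit:
{"method": "drive_tool", "body": {
  "targets": [
    [0, 0, 0, 0, 0, 0.06, -1],
    [0, 0, 0, 0, 0, 0, -1],
    [0, 0, 0, 0, 0, 0, -1]
  ]
}}

```text
time_s: 29.45
position: [0.5584, -0.1887, 0.2252]
orientation: [2.374, 2.053, 0.003]
wrist_force: [-1.3, -1.7, 5.1]
width: 0.0188
grip_force: 80.9
```

```bash
python3 t.py
```

```text
29.45 eff7 -0.1532 tz 0.149 yaw 81.705 q7 -0.17249 F [-1.3 -1.7  5.1] z 0.2252
```

Emit:
{"method": "drive_tool", "body": {
  "targets": [
    [0, 0, 0, 0, 0, 0.06, -1],
    [0, 0, 0, 0, 0, 0, -1],
    [0, 0, 0, 0, 0, 0, -1]
  ]
}}

```text
time_s: 29.82
position: [0.5584, -0.1887, 0.2252]
orientation: [2.382, 2.045, 0.003]
wrist_force: [-0.4, -0.6, 5.8]
width: 0.0185
grip_force: 80.9
```

```bash
python3 t.py
```

```text
29.82 eff7 -0.1875 tz 0.162 yaw 81.303 q7 -0.17882 F [-0.4 -0.6  5.8] z 0.2252
```

The bolt is at its stop: torque climbs with each step, now about 0.16 N m. Unloading within the play, then lifting out.

Emit:
{"method": "drive_tool", "body": {
  "targets": [
    [0, 0, 0, 0, 0, -0.2, -1],
    [0, 0, -0.01, 0, 0, -0.18, -1],
    [0, 0, -0.03, 0, 0, 0, -1],
    [0, 0, -0.05, 0, 0, 0, -1],
    [0, 0, -0.06, 0, 0, 0, -1],
    [0, 0, 0, 0, 0, 0, -1]
  ]
}}

```text
time_s: 30.58
position: [0.5567, -0.1882, 0.2357]
orientation: [-2.336, -2.099, 0.001]
wrist_force: [-0.1, -0.3, -2.8]
width: 0.0193
grip_force: 79.9
```

```bash
python3 t.py
```

```text
30.57 eff7 0.0145 tz -0.015 yaw 83.881 q7 -0.13111 F [-0.1 -0.3 -2.8] z 0.2357
```

Free. Lifting out and turning back to the original yaw.

Emit:
{"method": "drive_tool", "body": {
  "targets": [
    [0, 0, -0.15, 0, 0, 0, -1],
    [0, 0, -0.2, 0, 0, 0, -1],
    [0, 0, -0.25, 0, 0, 0, -1],
    [0, 0, -0.25, 0, 0, 0, -1],
    [0, 0, 0, 0, 0, -1, -1],
    [0, 0, 0, 0, 0, -1, -1],
    [0, 0, 0, 0, 0, -1, -1],
    [0, 0, 0, 0, 0, -1, -1],
    [0, 0, 0, 0, 0, -1, -1],
    [0, 0, 0, 0, 0, -1, -1],
    [0, 0, 0, 0, 0, -1, -1],
    [0, 0, 0, 0, 0, -1, -1]
  ]
}}

```text
time_s: 32.08
position: [0.5572, -0.1887, 0.3006]
orientation: [1.098, 2.943, -0.001]
wrist_force: [-0.6, 0.5, -3.3]
width: 0.019
grip_force: 79.9
```

Emit:
{"method": "drive_tool", "body": {
  "targets": [
    [0, 0, 0, 0, 0, -1, -1],
    [0, 0, 0, 0, 0, -1, -1],
    [0, 0, 0, 0, 0, -1, -1],
    [0, 0, 0, 0, 0, -1, -1],
    [0, 0, 0, 0, 0, -1, -1],
    [0, 0, 0, 0, 0, -1, -1],
    [0, 0, 0, 0, 0, -1, -1],
    [0, 0, 0, 0, 0, -1, -1],
    [0, 0, 0, 0, 0, 0, -1]
  ]
}}

```text
time_s: 33.2
position: [0.5572, -0.1889, 0.3002]
orientation: [-0.377, 3.119, -0.0]
wrist_force: [-0.2, -0.2, -3.5]
width: 0.0188
grip_force: 79.9
```

```bash
python3 -c "
from h import *
plan((.514,.2456,.295),-165.37)"
```

```text
t 33.2 pos [ 0.5572 -0.1889  0.3002] yaw -166.21 toolz [ 3.e-04 -3.e-04 -1.e+00] j [ 0.97  0.59 -1.06  1.6   0.53  1.27  1.63]
shift units [-0.821  5.764  0.068] rows 8.0 ('az units', np.float64(-0.123))
```

Emit:
{"method": "drive_tool", "body": {
  "targets": [
    [0, 0, 0, 0, 0, -0.12, -1],
    [-0.115, 0.72, 0, 0, 0, 0, -1],
    [-0.115, 0.72, 0, 0, 0, 0, -1],
    [-0.115, 0.72, 0, 0, 0, 0, -1],
    [-0.115, 0.72, 0, 0, 0, 0, -1],
    [-0.115, 0.72, 0, 0, 0, 0, -1],
    [-0.115, 0.72, 0, 0, 0, 0, -1],
    [-0.115, 0.72, 0, 0, 0, 0, -1],
    [-0.115, 0.72, 0, 0, 0, 0, -1],
    [0, 0, 0, 0, 0, 0, -1],
    [0, 0, 0, 0, 0, 0, -1]
  ]
}}

```text
time_s: 34.58
position: [0.5143, 0.2465, 0.2995]
orientation: [-0.402, 3.116, -0.002]
wrist_force: [0.1, -0.5, -3.1]
width: 0.019
grip_force: 80.3
```

```bash
python3 -c "
from h import *
plan((.514,.2456,.17),-165.37)"
```

```text
t 34.575 pos [0.5143 0.2465 0.2995] yaw -165.31 toolz [ 2.e-04 -1.e-03 -1.e+00] j [ 0.23  0.56 -1.07  1.65  0.52  1.25  0.88]
shift units [ 0.006 -0.01   1.727] rows 3.0 ('az units', np.float64(0.009))
```

Emit:
{"method": "drive_tool", "body": {
  "targets": [
    [0.006, -0.01, 0.5, 0, 0, 0, -1],
    [0, 0, 0.6, 0, 0, 0, -1],
    [0, 0, 0.5, 0, 0, 0, -1],
    [0, 0, 0.1, 0, 0, 0, -1],
    [0, 0, 0, 0, 0, 0, -1]
  ]
}}

```text
time_s: 35.2
position: [0.5146, 0.2454, 0.1727]
orientation: [-0.4, 3.116, 0.0]
wrist_force: [0.9, 0.5, -2.4]
width: 0.0186
grip_force: 80.1
```

```bash
python3 t.py; python3 -c "
from h import *
plan((.514,.2456,.115),-165.37)"
```

```text
35.2 eff7 -0.0432 tz -0.008 yaw -165.383 q7 0.76809 F [ 0.9  0.5 -2.4] z 0.1727
t 35.2 pos [0.5146 0.2454 0.1727] yaw -165.38 toolz [ 5.e-04  1.e-04 -1.e+00] j [ 0.16  0.7  -0.97  1.77  0.66  1.03  0.77]
shift units [0.008 0.005 0.769] rows 1.0 ('az units', np.float64(-0.002))
```

Emit:
{"method": "drive_tool", "body": {
  "targets": [
    [0.008, 0.005, 0.1, 0, 0, 0, -1],
    [0, 0, 0.1, 0, 0, 0, -1],
    [0, 0, 0, 0, 0, 0, -1]
  ]
}}

```text
time_s: 35.58
position: [0.513, 0.246, 0.1567]
orientation: [0.402, -3.115, 0.001]
wrist_force: [-0.4, -1.1, -2.9]
width: 0.019
grip_force: 80.2
```

Emit:
{"method": "drive_tool", "body": {
  "targets": [
    [0, 0, 0.08, 0, 0, 0, -1],
    [0, 0, 0.08, 0, 0, 0, -1],
    [0, 0, 0, 0, 0, 0, -1]
  ]
}}

```text
time_s: 35.95
position: [0.513, 0.246, 0.1444]
orientation: [0.402, -3.115, 0.001]
wrist_force: [0.5, -0.7, -3.6]
width: 0.0186
grip_force: 80.2
```

```bash
python3 t.py; python3 -c "
from h import *
plan((.514,.2456,.115),-165.37)"
```

```text
35.95 eff7 -0.0342 tz -0.001 yaw -165.278 q7 0.74062 F [ 0.5 -0.7 -3.6] z 0.1444
t 35.95 pos [0.513  0.246  0.1444] yaw -165.28 toolz [-8.e-04 -5.e-04 -1.e+00] j [ 0.14  0.73 -0.94  1.79  0.7   0.99  0.74]
shift units [-0.012 -0.008  0.392] rows 1.0 ('az units', np.float64(0.013))
```

In the slot with no contact. Continuing down.

Emit:
{"method": "drive_tool", "body": {
  "targets": [
    [-0.01, -0.006, 0.12, 0, 0, 0, -1],
    [0, 0, 0.12, 0, 0, 0, -1],
    [0, 0, 0.1, 0, 0, 0, -1],
    [0, 0, 0, 0, 0, 0, -1]
  ]
}}

```text
time_s: 36.45
position: [0.5136, 0.2457, 0.1187]
orientation: [0.402, -3.114, 0.001]
wrist_force: [0.3, -0.1, -2.9]
width: 0.0189
grip_force: 80.2
```

Emit:
{"method": "drive_tool", "body": {
  "targets": [
    [0, 0, 0.04, 0, 0, 0, -1],
    [0, 0, 0.02, 0, 0, 0, -1],
    [0, 0, 0, 0, 0, 0, -1]
  ]
}}

```text
time_s: 36.83
position: [0.5141, 0.246, 0.115]
orientation: [-0.402, 3.116, 0.0]
wrist_force: [0.2, 0.1, -3.8]
width: 0.019
grip_force: 80.3
```

```bash
python3 t.py; python3 -c "
from h import *
plan((.514,.2456,.1112),-165.37)"
```

```text
36.83 eff7 -0.0091 tz 0.016 yaw -165.282 q7 0.71285 F [ 0.2  0.1 -3.8] z 0.115
t 36.825 pos [0.5141 0.246  0.115 ] yaw -165.28 toolz [ 0.  0. -1.] j [ 0.12  0.77 -0.9   1.81  0.74  0.94  0.71]
shift units [ 0.003 -0.005  0.051] rows 1.0 ('az units', np.float64(0.013))
```

Now onto the floor, ~4 mm more.

Emit:
{"method": "drive_tool", "body": {
  "targets": [
    [0, 0, 0.025, 0, 0, 0, -1],
    [0, 0, 0.015, 0, 0, 0, -1],
    [0, 0, 0, 0, 0, 0, -1]
  ]
}}

```text
time_s: 37.2
position: [0.514, 0.2459, 0.1119]
orientation: [0.402, -3.116, 0.0]
wrist_force: [-0.5, 0.2, -3.1]
width: 0.019
grip_force: 80.3
```

Emit:
{"method": "drive_tool", "body": {
  "targets": [
    [0, 0, 0.012, 0, 0, 0, -1],
    [0, 0, 0, 0, 0, 0, -1]
  ]
}}

```text
time_s: 37.45
position: [0.5142, 0.246, 0.1113]
orientation: [-0.402, 3.115, -0.0]
wrist_force: [0.5, -0.6, -2.4]
width: 0.0188
grip_force: 80.6
```

Emit:
{"method": "drive_tool", "body": {
  "targets": [
    [0, 0, 0.01, 0, 0, 0, -1],
    [0, 0, 0, 0, 0, 0, -1],
    [0, 0, 0, 0, 0, 0, 1],
    [0, 0, 0, 0, 0, 0, 1],
    [0, 0, 0, 0, 0, 0, 1],
    [0, 0, 0, 0, 0, 0, 1],
    [0, 0, 0, 0, 0, 0, 1],
    [0, 0, 0, 0, 0, 0, 1]
  ]
}}

```text
time_s: 38.45
position: [0.5141, 0.246, 0.1104]
orientation: [0.402, -3.116, -0.0]
wrist_force: [0.2, -0.2, -0.5]
width: 0.0854
grip_force: 0.0
```

Emit:
{"method": "drive_tool", "body": {
  "targets": [
    [0, 0, -0.3, 0, 0, 0, 1],
    [0, 0, -0.6, 0, 0, 0, 1],
    [0, 0, -0.6, 0, 0, 0, 1],
    [0, 0, -0.6, 0, 0, 0, 1],
    [0, 0, 0, 0, 0, 0, 1],
    [0, 0, 0, 0, 0, 0, 1]
  ]
}}

```text
time_s: 39.2
position: [0.5139, 0.2457, 0.2682]
orientation: [-0.402, 3.115, -0.001]
wrist_force: [0.2, 0.8, -1.2]
width: 0.085
grip_force: 0.0
```

```bash
python3 -c "
from h import *
im,KE=snap('wrist','w9.png'); im2,K2=snap('scene','s9.png'); print(get_obs()['time_s'])
cv2.imwrite('pics/c9.png',np.hstack([cv2.resize(im,(400,300)),cv2.resize(im2[130:280,250:450],(400,300))])[:,:,::-1])"
```

```text
39.3
```

View pics/c9.png

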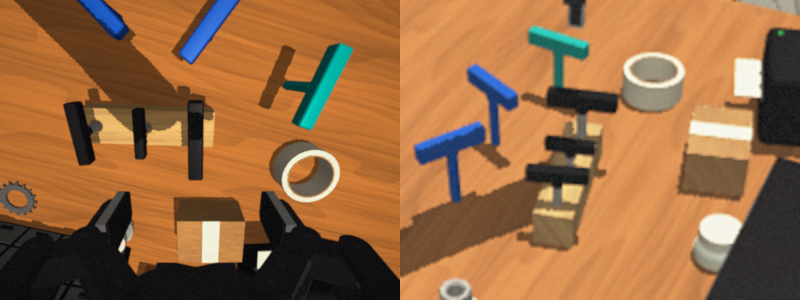

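The big key stands upright in its own slot at the far end of the stand, with the bar at about (195,140) in the left half. The gripper is clear of it and the bystanders are unmoved. Handing in.

```bash
python3 -c "
from h import *
print(sign_off())"
```

```text
the job is handed in; nothing more can be done
None
```

I seated the big key in the bolt's socket, turned the bolt clockwise until torque climbed at its stop (about 0.16 N m), and stood the key back in its own slot. The job was handed in at about 39 s, with no verdict returned.

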